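# Put the piled, washed lids back on their vessels

## Task

The washed lids are piled on the drying mat: take the pile apart and put each lid back, fully home and level, on the vessel it fits - the three steel canisters and the tea saucepan on the stove. Set the lids down rather than dropping them, leave the canisters and the saucepan standing where they are, and do not shove or knock over the glass cruet or the steel tumbler.

Things in the scene. Friction and masses are not known exactly. Their poses are not given: they have to be found in the camera images.
- lid_small_knob (a point): Round steel lid (smallest, on top of the pile), fits the small canister: disc 80 mm across, 4 thick; below it a ring collar 56 across, 12 deep, that goes into the mouth; on top a flat round knob 36 across, 26 high. Point: knob centre, 13 above the disc's top, 17 above its underside. z up. Piled at 30 mm steps, each disc on the knob below. 40-280 g.
- lid_medium_knob (a point): Round steel lid (second smallest, second from the top), fits the medium canister: disc 104 mm across, 4 thick; below it a ring collar 80 across, 12 deep, that goes into the mouth; on top a flat round knob 36 across, 26 high. Point: knob centre, 13 above the disc's top, 17 above its underside. z up. Piled at 30 mm steps, each disc on the knob below. 40-280 g.
- lid_large_knob (a point): Round steel lid (third in size, third from the top), fits the large canister: disc 128 mm across, 4 thick; below it a ring collar 104 across, 12 deep, that goes into the mouth; on top a flat round knob 36 across, 26 high. Point: knob centre, 13 above the disc's top, 17 above its underside. z up. Piled at 30 mm steps, each disc on the knob below. 40-280 g.
- lid_pan_knob (a point): Round steel lid (largest, at the bottom of the pile, on the mat; its knob is black), fits the tea saucepan: disc 158 mm across, 4 thick; below it a ring collar 134 across, 12 deep, that goes into the mouth; on top a flat round knob 36 across, 26 high. Point: knob centre, 13 above the disc's top, 17 above its underside. z up. Piled at 30 mm steps, each disc on the knob below. 40-280 g.
- can_small_mouth (a point): The small steel canister, a straight-sided open round tin: 72 mm across outside, mouth 68 mm across inside, 85 mm tall. Loose. Point: centre of the open mouth at rim height. z axis up.
- can_medium_mouth (a point): The medium steel canister, a straight-sided open round tin: 96 mm across outside, mouth 92 mm across inside, 105 mm tall. Loose. Point: centre of the open mouth at rim height. z axis up.
- can_large_mouth (a point): The large steel canister, a straight-sided open round tin: 120 mm across outside, mouth 116 mm across inside, 125 mm tall. Loose. Point: centre of the open mouth at rim height. z axis up.
- saucepan_mouth (a point): The tea saucepan, steel with one long black handle, standing on the burner of the gas stove (its base 90 above the counter): 150 mm across outside, mouth 146 mm across inside, 75 mm tall. Loose. Point: centre of the open mouth at rim height. z axis up. The handle points along its x axis.
- cruet_mid (a point): Glass oil cruet with ball stopper, 60 mm across, 132 tall, small side handle. Loose, stands among the canisters. Point: on its axis, 66 mm up. z axis up.
- tumbler_mid (a point): Slim tapered steel drinking tumbler, 58 mm across the mouth, 92 tall; it has no lid. Loose, stands among the canisters. Point: on its axis, 46 mm up. z axis up.
There are look-alikes about, which are no part of the job. What is shaped like the part that bears lid_medium_knob but green or turquoise is not meant.

How it is judged:
By the outcome, as a careful person would: the job done as asked, in the order asked, and still so for the second after the job is handed in, with the robot touching nothing.
It also fails if it takes over 136 s, if anything falls off the work surface, if the arm or the gripper's body presses on something with over 40 N, if the wrist force passes 120 N, or if a joint passes its speed limit or range.

## Robot

A 6-joint arm with a two-finger parallel gripper is mounted at the origin on the work surface. World frame = base frame: x ahead of the robot, y to its left, z up, the work surface at z = 0. Lengths are in mm, angles in rad, forces in N, time in s.
With the tool pointing down it reaches from about 400 to 825 mm from the base axis. Payload 7 kg.
Tool frame: the origin (TCP) lies on the centre line of the jaws, within the pads' length; the fingertips stand 22 mm ahead of it and the grasp point (between the pads) lies 3 mm ahead of it (env.finger_overhang is the distance from the TCP to the fingertips, in mm); x points along the fingers, y is the direction in which the jaws open and shut, and the axes are right-handed (so a half turn about x gives the same grasp; the last joint's range is limited). The gripper opens to 85 mm and grips with 20 to 120 N. Pads are 22 mm wide; open, the fingers measure 114 mm over their backs; the gripper's body (76 mm by 85 mm) begins 54 mm behind the grasp point. The pads swing forward as they close: fully open they stand 13 mm farther back than shut.
Start: joints at [1.552, 0.359, 0.012, 0, -1.224, -0.288], TCP at [203.865, 643.455, 253.302] pointing down, gripper open.
Joint ranges: [-3.07, 3.07], [-1.43, 2.12], [-1.02, 1.25], [-3.03, 1.67], [-3.05, -0], [-3.03, 3.03]. Speed limits (rad/s): [2.39, 2.39, 3.01, 3.14, 3.14, 3.14].

## Interface

Orientations are given as a unit quaternion [x, y, z, w].
In Python, from plant import state, grab_frame, ticket, env gives the robot as it stands.
- The arm moves only by the tool servo_tool, never from a script. Its argument "steps" is one flat list of numbers, 7 for each row, row after row: the finger opening in m, from 0 to 0.0854, then the shift along the tool's x, y, z in m, then the turn, a rotation vector about the tool's x, y, z in units of 5 degrees (1.0 is 5 degrees). In form: [fingers, tx, ty, tz, ax, ay, az, fingers, tx, ty, tz, ax, ay, az, ...]. A call has 1 to 12 rows; each row shifts and turns the commanded pose from where the row before left it, along the tool's axes as they then stand; what a row does not reach is not made up. A row lasts 1/8 s, in which the tool goes at most 62.5 mm and 10.7 degrees, less where a joint would pass 70% of its speed; a pose out of reach is approached as far as the arm can. A call with a gripper value outside its range is refused whole. The fingers move at their own pace and stop on an object; "grip_force" is the grip in N (left out, the last holds). Time passes only in rows, so rows that do not move let the fingers close. It gives the time, the measured TCP pose, the force and the opening at its end, in the units of the state.
- state(): the state, without advancing time (a new reading comes with each control period).
- grab_frame(name): name is "scene" or "top" or "wrist"; returns a dict with "img" (420x560x3 uint8, blue, green, red), "range_z" (420x560 float32, mm along the optical axis (not along the pixel's ray), 0 where there is no reading), "fx", "fy", "cx", "cy" (pixels), "rvec" (rotation vector, rad) and "tvec" (3), from world to camera coordinates, as OpenCV has them; the wrist camera has in their place "tool_from_camera" (4x4, takes a point from camera to tool coordinates, whose origin is the TCP and whose axes are the tool frame's). Camera axes: x right, y down, z forward; pixel columns grow to the right and rows downward; lengths in mm; the calibration is good to about 2 mm. A picture is of the moment at which its call begins: read the wrist's pose just before it.
- ticket.close_job(): hands the job in, once; it reports no verdict.
The state is a dict: "clock": time; "joint_positions": joint angles; "joint_vel": joint speeds; "joint_torque": joint torques, N m; "position": TCP position; "ee_rot": TCP orientation; "force": force on the tool from outside, world axes, zero at the start; "moment": the same for the moment, N m; "finger_gap": finger opening in mm.
Only numpy, scipy, OpenCV 4.12 (cv2) and the standard library are available. Lean on these libraries where they do the work, as an engineer would, in place of code of your own. Each camera call takes 0.05 s, during which the arm holds its last target. There are 200 camera calls.

## Working session

There is one attempt and no reset: what is moved stays moved. The work goes in short steps, Python scripts to look and compute and a tool call to move; the robot and the scene stay as the last step left them, time stands still between calls to the robot, and variables do not carry over. Pictures are saved under pics/ and viewed, about 12 in all and at most 16, crops included, and the job is handed in when it is done.

Besides the shell and the picture viewer there is one more tool, called after "Emit:" by a JSON object that holds its "fn" and its "kwargs", one argument or row to a line. servo_tool: Moves the arm, as the interface text tells. Its arguments: {"type":"object","properties":{"steps":{"type":"array"},"grip_force":{"type":"number"}},"required":["steps"]}

```bash
mkdir -p pics; ls; cat > h.py <<'E'
import numpy as np, cv2
from scipy.spatial.transform import Rotation as R
from plant import state, grab_frame, ticket, env
def cam(name):
    """frame plus world-from-camera rotation and origin"""
    s=state(); f=grab_frame(name)
    if name=="wrist":
        T=np.eye(4); T[:3,:3]=R.from_quat(s["ee_rot"]).as_matrix(); T[:3,3]=s["position"]
        T=T@np.array(f["tool_from_camera"]); Rw,o=T[:3,:3],T[:3,3]
    else:
        Rc=R.from_rotvec(np.ravel(f["rvec"])).as_matrix(); Rw=Rc.T; o=-Rc.T@np.ravel(f["tvec"])
    return f,Rw,o
def cloud(f,Rw,o):
    z=f["range_z"]; v,u=np.mgrid[:z.shape[0],:z.shape[1]]
    P=np.stack([(u-f["cx"])/f["fx"]*z,(v-f["cy"])/f["fy"]*z,z],-1)@Rw.T+o
    P[z==0]=np.nan
    return P
def pix_on_plane(f,Rw,o,u,v,h):
    d=Rw@np.array([(u-f["cx"])/f["fx"],(v-f["cy"])/f["fy"],1]); return o+d*(h-o[2])/d[2]
E
python3 - <<'E'
from h import *
print(state())
for n in("scene","top"):
    f,Rw,o=cam(n); cv2.imwrite(f"pics/{n}0.png",f["img"]); np.savez(f"{n}0.npz",P=cloud(f,Rw,o),img=f["img"]); print(n,o,f["fx"],f["cx"],f["cy"],Rw)
E
```

```text
pics
{'clock': 0.0, 'joint_positions': array([ 1.55208750e+00,  3.59394486e-01,  1.10780209e-02, -3.04213658e-04,
       -1.22405818e+00, -2.88103082e-01]), 'joint_vel': array([-6.17406415e-05,  2.38302835e-03,  5.10752733e-04,  2.59652705e-04,
       -9.85706190e-04, -8.20240001e-04]), 'joint_torque': array([ 1.78796080e-05, -5.83311403e+01,  2.93427444e+01,  6.93698198e+00,
       -5.76035862e-03, -3.36448650e-06]), 'position': array([203.765594  , 643.07358766, 252.37532821]), 'ee_rot': array([-0.69877168,  0.10865214,  0.69882223,  0.10751905]), 'force': array([0.38781356, 0.90370524, 0.34714244]), 'moment': array([-0.04295723,  0.01346308,  0.04667831]), 'finger_gap': 85.57548444064223}
scene [ 877.11315826  589.24809178 1267.06541241] 398.70206470755954 283.2647697806358 214.12802697915583 [[-0.83008682  0.46719053 -0.30444848]
 [ 0.55761708  0.69970719 -0.44662405]
 [ 0.00436627 -0.54050241 -0.84133114]]
top [ 372.33451177  -33.7419064  1246.90431647] 406.9176379369249 276.831408031955 214.68301996795208 [[ 0.00835561 -0.99483574  0.10115357]
 [-0.99958659 -0.00552663  0.0282152 ]
 [-0.02751045 -0.1013475  -0.99447064]]
```

View pics/top0.png

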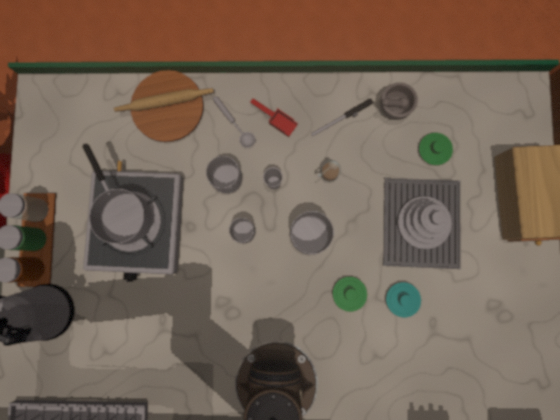

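View pics/scene0.png

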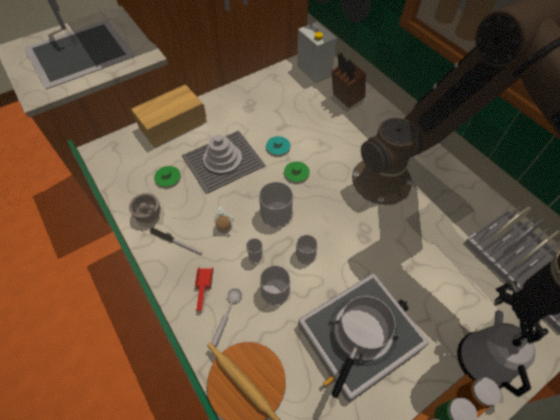

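The top view shows the pile of lids on the mat at (430,220), with the small steel knob at about (434,215). The look-alikes are two green lids at (435,149) and (350,293) and a turquoise one at (403,299). The canisters are large (310,232), medium (225,173) and small (242,229). The tumbler is at (273,177), the cruet at (330,170), the saucepan at (123,217), and a look-alike pot at (396,101). I'll take the steel stack on the mat.

```bash
cat > m.py <<'E'
from h import *
from scipy.optimize import least_squares
def circ(p,r):
    # robust circle of known radius
    return least_squares(lambda c:np.hypot(p[:,0]-c[0],p[:,1]-c[1])-r,p[:,:2].mean(0),loss="soft_l1",f_scale=2)
E
python3 - <<'E'
from m import *
T=np.load("top0.npz"); S=np.load("scene0.npz")
for n,(u,v) in dict(large=(310,232),med=(225,173),small=(242,229),tumb=(273,177),cruet=(330,170),pan=(123,217),pile=(434,215)).items():
    print(n,T["P"][v,u].round(0))
g={"large":((310,232),125,60,58),"med":((225,173),105,48,46),"small":((242,229),85,36,34),"pan":((123,217),165,75,73),"tumb":((273,177),92,29,27)}
for n,((u,v),h,ro,ri) in g.items():
    for nm,D in(("top",T),("scene",S)):
        P=D["P"].reshape(-1,3); c0=T["P"][v,u][:2]
        d=np.hypot(*(P[:,:2]-c0).T); q=P[(d<ro+45)&(P[:,2]>h-7)&(P[:,2]<h+12)]
        r=circ(q,(ro+ri)/2); print(n,nm,len(q),r.x.round(1),"res",np.median(abs(np.hypot(*(q[:,:2]-r.x).T)-(ro+ri)/2)).round(1),"z",np.median(q[:,2]).round(1),q[:,2].max().round(1))
c0=T["P"][215,434][:2]
for nm,D in(("top",T),("scene",S)):
    P=D["P"].reshape(-1,3); d=np.hypot(*(P[:,:2]-c0).T); q=P[(d<110)&(P[:,2]>4)]
    print(nm,np.histogram(q[:,2],np.arange(0,180,4))[0])
    for lo,hi in((20,32),(50,62),(80,92),(110,122),(136,160)):
        s=q[(q[:,2]>lo)&(q[:,2]<hi)]; 
        if len(s): print(lo,len(s),s.mean(0).round(1),s.min(0).round(0),s.max(0).round(0))
for nm,D in(("top",T),("scene",S)):
    P=D["P"].reshape(-1,3); c0=T["P"][170,330][:2]; d=np.hypot(*(P[:,:2]-c0).T); q=P[(d<60)&(P[:,2]>15)]
    print("cruet",nm,q.mean(0).round(0),q.min(0).round(0),q.max(0).round(0)); 
im=T["img"][175:275,380:470]; cv2.imwrite("pics/crop1.png",cv2.resize(cv2.convertScaleAbs(im,alpha=1.8),None,fx=5,fy=5,interpolation=2))
E
```

```text
large [ 447. -101.   -3.]
med [629. 165.  -1.]
small [454. 108.   3.]
tumb [616.  14.   3.]
cruet [ 621. -154.   86.]
pan [480. 441.  96.]
pile [ 487. -430.  134.]
large top 117 [439.6 -98. ] res 0.6 z 124.1 130.6
large scene 102 [441.7 -97.7] res 0.9 z 122.4 129.5
med top 105 [611.9 158.1] res 0.6 z 102.7 109.0
med scene 93 [613.9 158.2] res 0.9 z 102.5 108.8
small top 58 [447.4 103.3] res 0.5 z 84.0 89.6
small scene 61 [449.5 103.8] res 0.9 z 82.9 89.0
pan top 239 [478.  432.5] res 0.7 z 162.8 169.9
pan scene 193 [479.7 432.7] res 0.7 z 162.6 169.5
tumb top 69 [600.1  13.4] res 0.8 z 90.0 97.3
tumb scene 50 [601.9  13.7] res 1.2 z 90.0 93.9
top [   0 1125  247   26  203  372   84    3    0    0    0   50  242  152
    9    0    0    0    7  113  228   46    2    0    0    0   27  262
  193   11    5    5   10   47   83    8    0    0    0    0    0    0
    0    0]
20 459 [ 469.5 -418.3   22.5] [ 400. -517.   20.] [ 556. -362.   28.]
50 315 [ 469.1 -416.3   52.4] [ 416. -501.   50.] [ 540. -377.   58.]
80 276 [ 471.  -420.4   82.5] [ 430. -491.   80.] [ 530. -389.   89.]
110 379 [ 480.6 -436.7  112.5] [ 442. -479.  110.] [ 520. -400.  119.]
136 91 [ 480.7 -439.7  138. ] [ 465. -456.  136.] [ 498. -423.  142.]
scene [  0 357 108  16 129 153  47   4   0   0   1  41 116  93  10   0   0   0
   9  66 110  27   1   0   0   1  26  80  64   8   6   6   8  19  29   5
   0   0   0   0   0   0   0   0]
20 204 [ 493.8 -402.1   22.8] [ 404. -498.   20.] [ 556. -362.   29.]
50 171 [ 489.7 -410.7   52.7] [ 417. -482.   50.] [ 544. -375.   58.]
80 138 [ 486.  -418.    82.5] [ 434. -473.   80.] [ 532. -385.   88.]
110 124 [ 487.1 -429.6  113. ] [ 444. -475.  110.] [ 522. -398.  122.]
136 34 [ 483.3 -437.3  138.4] [ 468. -455.  136.] [ 501. -420.  143.]
cruet top [ 622. -153.   77.] [ 601. -187.   15.] [ 659. -117.  134.]
cruet scene [ 636. -143.   71.] [ 606. -175.   15.] [ 663. -114.  133.]
```

View pics/crop1.png

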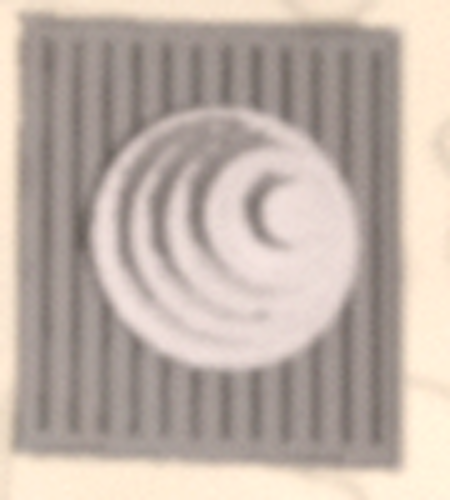

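Fits, each within 1 mm of its known height and radius:

| Item | Centre x, y | Level |
|---|---|---|
| Large canister | 440.5, -98 | z 124 |
| Medium canister | 613, 158 | z 103 |
| Small canister | 448.5, 103.5 | z 84 |
| Saucepan | 479, 432.6 | z 163 |
| Pile | about 480.5, -439 | disc tops at 22.5, 52.5, 82.5 and 112.5 |

The crop shows four concentric steel discs on the ribbed mat, with no green or turquoise. I'll square the tool (tool x=-Z, y=-Y, z=-X) and go towards the pile.

Emit:
{"fn": "servo_tool", "kwargs": {
  "steps": [0.06,0,0,0,-1.76,0,0,0.06,0,0,0,-1.76,0,0,0.06,0,0.038,-0.0345,0,0,0,0.06,0,0.038,-0.0345,0,0,0,0.06,0,0.038,-0.0345,0,0,0,0.06,0,0.038,-0.0345,0,0,0,0.06,0,0.038,-0.0345,0,0,0,0.06,0,0.038,-0.0345,0,0,0,0.06,0,0.038,-0.0345,0,0,0,0.06,0,0.038,-0.0345,0,0,0,0.06,0,0,0,0,0,0,0.06,0,0,0,0,0,0],
  "grip_force": 40
}}

```text
clock: 1.6
position: [480.0, 339.3, 253.0]
ee_rot: [-0.707, 0.0, 0.707, 0.0]
force: [-0.8, -0.6, 0.3]
finger_gap: 59.7
```

Emit:
{"fn": "servo_tool", "kwargs": {
  "steps": [0.06,0,0.05,0,0,0,0,0.06,0,0.05,0,0,0,0,0.06,0,0.05,0,0,0,0,0.06,0,0.05,0,0,0,0,0.06,0,0.05,0,0,0,0,0.06,0,0.05,0,0,0,0,0.06,0,0.05,0,0,0,0,0.06,0,0.05,0,0,0,0,0.06,0,0.05,0,0,0,0,0.06,0,0.05,0,0,0,0,0.06,0,0.05,0,0,0,0,0.06,0,0.05,0,0,0,0]
}}

```text
clock: 3.1
position: [480.7, -260.9, 253.4]
ee_rot: [0.707, 0.001, -0.707, 0.001]
force: [1.3, 0.8, -1.0]
finger_gap: 60.2
```

Emit:
{"fn": "servo_tool", "kwargs": {
  "steps": [0.06,0,0.045,0,0,0,0,0.06,0,0.045,0,0,0,0,0.06,0,0.045,0,0,0,0,0.06,0,0.043,0,0,0,0,0.06,0,0,0,0,0,0,0.06,0,0,0,0,0,0]
}}

```text
clock: 3.85
position: [480.7, -437.5, 252.8]
ee_rot: [-0.707, -0.001, 0.707, -0.0]
force: [-0.9, 0.8, 0.1]
finger_gap: 60.1
```

```bash
python3 - <<'E'
from m import *
s=state(); print(s["position"],s["joint_positions"].round(2),env.finger_overhang)
f,Rw,o=cam("wrist"); P=cloud(f,Rw,o); print(o, Rw[:,2].round(2)); cv2.imwrite("pics/w1.png",f["img"])
q=P[~np.isnan(P[...,2])]; q=q[np.hypot(q[:,0]-480,q[:,1]+439)<85]
print(np.histogram(q[:,2],np.arange(0,180,6))[0])
for lo,hi in((17,28),(47,58),(77,88),(107,118),(133,145)):
    s=q[(q[:,2]>lo)&(q[:,2]<hi)]
    if len(s): print(lo,len(s),np.median(s[:,2]).round(1),s.min(0).round(1),s.max(0).round(1),((s.min(0)+s.max(0))/2).round(1))
E
```

```text
[ 480.72032034 -437.4822668   252.81886407] [-0.44  0.32 -0.05 -0.   -1.21  2.01] 22.0
[ 562.13760224 -436.50024726  371.80765802] [-0.32  0.   -0.95]
[1436   32    6 3093    0    0    0    8 2220    0    0    0    6 2307
    0    0    0   11 4251    7   49   72 1381    4    0    0    0    0
    0]
17 3099 20.2 [ 399.4 -518.5   17.5] [ 555.8 -362.2   23.1] [ 477.6 -440.3   20.3]
47 2228 50.2 [ 420.9 -503.3   47.5] [ 541.6 -376.9   52.6] [ 481.2 -440.1   50.1]
77 2313 80.3 [ 428.3 -491.3   77.2] [ 530.8 -388.    83.3] [ 479.5 -439.7   80.2]
107 4269 110.8 [ 441.5 -479.2  107.3] [ 520.5 -400.7  116.3] [ 481.  -440.   111.8]
133 1375 136.2 [ 463.8 -457.7  133.1] [ 498.7 -422.2  138.3] [ 481.3 -440.   135.7]
```

View pics/w1.png

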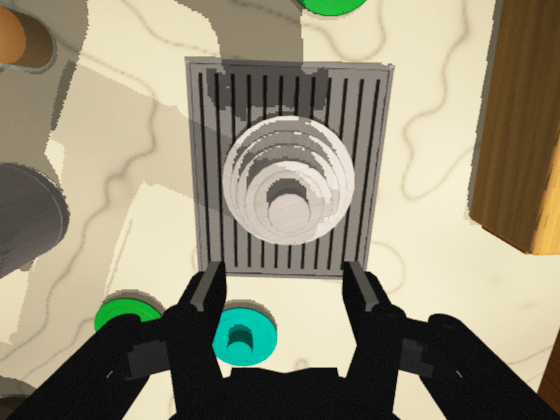

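The wrist view shows the stack centred below, with the small knob's top at (288,210) and the fingers on either side. The wrist cloud puts the pile at (480.5,-440) with the top knob at 136–138, which agrees. Next is the grasp on the small lid.

Emit:
{"fn": "servo_tool", "kwargs": {
  "steps": [0.06,0.03,0.0025,0,0,0,0,0.06,0.03,0,0,0,0,0,0.06,0.03,0,0,0,0,0,0.06,0.017,0,0,0,0,0,0.06,0.01,0,0,0,0,0,0.06,0,0,0,0,0,0,0.03,0,0,0,0,0,0,0.03,0,0,0,0,0,0,0.03,0,0,0,0,0,0,0.03,0,0,0,0,0,0,0.03,0,0,0,0,0,0],
  "grip_force": 40
}}

```text
clock: 5.28
position: [480.9, -441.4, 137.6]
ee_rot: [0.708, -0.0, -0.706, 0.001]
force: [-0.7, 1.0, 6.6]
finger_gap: 34.8
```

Emit:
{"fn": "servo_tool", "kwargs": {
  "steps": [0.03,-0.005,0,0,0,0,0,0.03,-0.01,0,0,0,0,0,0.03,-0.02,0,0,0,0,0,0.03,-0.025,0,0,0,0,0,0.03,-0.035,0,0,0,0,0,0.03,0,0,0,0,0,0,0.03,0,0,0,0,0,0]
}}

```text
clock: 6.15
position: [480.0, -440.7, 231.3]
ee_rot: [0.707, 0.0, -0.707, -0.0]
force: [-0.0, -0.5, 0.4]
finger_gap: 35.0
```

```bash
python3 - <<'E'
from m import *
s=state(); print(s["position"],s["force"],s["finger_gap"])
f,Rw,o=cam("wrist"); P=cloud(f,Rw,o); cv2.imwrite("pics/w2.png",f["img"])
q=P[~np.isnan(P[...,2])]; q=q[np.hypot(q[:,0]-480,q[:,1]+439)<85]
print(np.histogram(q[:,2],np.arange(0,240,6))[0])
E
```

```text
[ 480.04030472 -440.67757666  231.27556465] [-0.00381772 -0.48117947  0.3933042 ] 34.95123049458462
[1574   34    6 3141    0    0    0    9 2369    0    0    0    9 4761
    7   42   60  127    0    0    0    0    0    0    0    0    0    0
    0    0    0    0    0 2798 4688  270  667  845 4443]
```

View pics/w2.png

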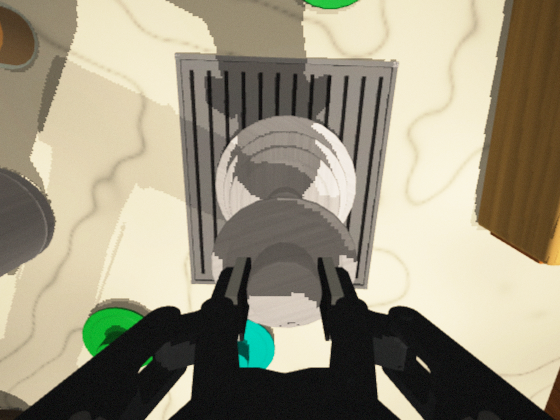

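The small lid is held level, with its disc at (285,265), and the rest of the pile is undisturbed behind it. Now to the small canister.

Emit:
{"fn": "servo_tool", "kwargs": {
  "steps": [0.03,0,-0.045,0.0027,0,0,0,0.03,0,-0.045,0.0027,0,0,0,0.03,0,-0.045,0.0027,0,0,0,0.03,0,-0.045,0.0027,0,0,0,0.03,0,-0.045,0.0027,0,0,0,0.03,0,-0.045,0.0027,0,0,0,0.03,0,-0.045,0.0027,0,0,0,0.03,0,-0.045,0.0027,0,0,0,0.03,0,-0.045,0.0027,0,0,0,0.03,0,-0.045,0.0027,0,0,0,0.03,0,-0.045,0.0027,0,0,0,0.03,0,-0.045,0.0027,0,0,0]
}}

```text
clock: 7.7
position: [446.9, 100.3, 230.7]
ee_rot: [-0.707, 0.0, 0.707, -0.0]
force: [1.6, -0.6, -0.7]
finger_gap: 34.6
```

Emit:
{"fn": "servo_tool", "kwargs": {
  "steps": [0.03,0.02,-0.004,0,0,0,0,0.03,0.02,0,0,0,0,0,0.03,0,0,0,0,0,0,0.03,0,0,0,0,0,0]
}}

```text
clock: 8.2
position: [447.9, 102.9, 191.6]
ee_rot: [-0.707, 0.0, 0.707, -0.0]
force: [0.1, 0.2, 0.3]
finger_gap: 34.1
```

```bash
cat > held.py <<'E'
from m import *
def held(rd,can=None):
    """held disc (radius rd) from wrist cloud; canister rim (x,y,h,r) from wrist cloud"""
    s=state(); p=s["position"]; f,Rw,o=cam("wrist"); P=cloud(f,Rw,o); q=P[~np.isnan(P[...,2])]
    d=np.hypot(*(q[:,:2]-p[:2]).T)
    a=q[(abs(q[:,2]-(p[2]-26))<9)&(d<rd+12)&(d>20)&(q[:,0]-p[0]>0)]
    w=np.linalg.lstsq(np.c_[a[:,:2]-p[:2],np.ones(len(a))],a[:,2],rcond=None)[0]
    y=a[abs(a[:,0]-p[0]-5)<8][:,1]
    print("tcp",p.round(1),"F",s["force"].round(1),"gap",round(s["finger_gap"],1))
    print("disc n",len(a),"tilt mrad",(w[:2]*1e3).round(),"top z at tcp",w[2].round(1),"front x",np.percentile(a[:,0],99.5)-rd-p[0],"y mid",(y.min()+y.max())/2-p[1],"width",np.ptp(y))
    if can:
        x,yy,h,r=can; b=q[(abs(q[:,2]-h)<6)&(np.hypot(q[:,0]-x,q[:,1]-yy)<r+15)&(np.hypot(q[:,0]-x,q[:,1]-yy)>r-15)]
        if len(b)>10: c=circ(b,r); print("rim n",len(b),c.x.round(1),"z",np.median(b[:,2]).round(1),"xrange",np.ptp(b[:,0]).round())
    return f
E
python3 - <<'E'
from held import *
f=held(40,(448.5,103.5,85,35)); cv2.imwrite("pics/w3.png",f["img"])
E
```

```text
tcp [447.9 102.9 191.6] F [0.1 0.2 0.3] gap 34.1
disc n 6167 tilt mrad [-31.   0.] top z at tcp 165.4 front x -0.9029088719846072 y mid 1.5436059173091223 width 79.08078696041702
rim n 360 [447.5 103.7] z 83.1 xrange 29.0
```

View pics/w3.png

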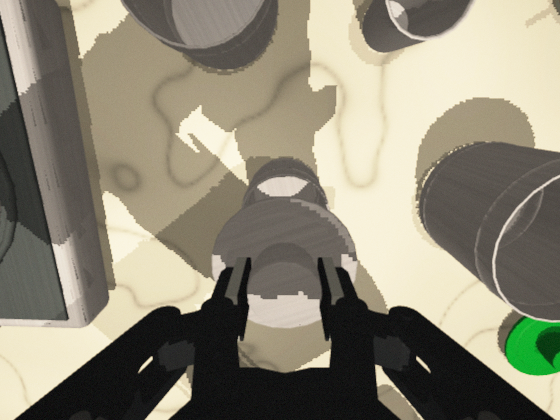

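The held lid is over the mouth to within 1 mm. I'll lower it.

Emit:
{"fn": "servo_tool", "kwargs": {
  "steps": [0.03,0.02,0.001,-0.001,0,0,0,0.03,0.02,0,0,0,0,0,0.03,0.015,0,0,0,0,0,0.03,0.01,0,0,0,0,0,0.03,0.005,0,0,0,0,0,0.03,0.002,0,0,0,0,0,0.03,0.002,0,0,0,0,0,0.03,0,0,0,0,0,0]
}}

```text
clock: 9.25
position: [448.8, 102.1, 117.5]
ee_rot: [0.707, 0.0, -0.707, 0.0]
force: [-0.1, 0.3, 0.2]
finger_gap: 34.8
```

Emit:
{"fn": "servo_tool", "kwargs": {
  "steps": [0.03,0.001,0,0,0,0,0,0.03,0.001,0,0,0,0,0,0.03,0,0,0,0,0,0]
}}

```text
clock: 9.62
position: [448.7, 102.0, 115.3]
ee_rot: [-0.707, -0.0, 0.707, -0.0]
force: [-0.3, 0.3, -1.6]
finger_gap: 34.8
```

Emit:
{"fn": "servo_tool", "kwargs": {
  "steps": [0.03,0.001,0,0,0,0,0,0.03,0,0,0,0,0,0]
}}

```text
clock: 9.88
position: [448.9, 102.1, 114.7]
ee_rot: [0.707, 0.0, -0.707, 0.0]
force: [-1.6, -0.6, 4.3]
finger_gap: 34.4
```

Emit:
{"fn": "servo_tool", "kwargs": {
  "steps": [0.03,0.001,0,0,0,0,0,0.03,0,0,0,0,0,0]
}}

```text
clock: 10.12
position: [449.3, 102.2, 114.7]
ee_rot: [0.708, 0.0, -0.707, 0.0]
force: [-4.5, -1.8, 16.7]
finger_gap: 34.7
```

Contact at TCP z 114.7, as predicted. I'll back off 0.7 mm, open and rise.

Emit:
{"fn": "servo_tool", "kwargs": {
  "steps": [0.03,-0.001,0,0,0,0,0,0.04,0,0,0,0,0,0,0.06,0,0,0,0,0,0,0.06,0,0,0,0,0,0,0.06,-0.01,0,0,0,0,0,0.06,-0.03,0,0,0,0,0,0.06,-0.04,0,0,0,0,0,0.06,-0.035,0,0,0,0,0,0.06,0,0,0,0,0,0]
}}

```text
clock: 11.25
position: [450.1, 102.8, 232.7]
ee_rot: [0.709, 0.001, -0.705, -0.001]
force: [1.3, -0.0, -0.5]
finger_gap: 60.1
```

```bash
cat > placed.py <<'E'
from held import *
def placed(x,y,h,rd):
    """lid disc lying near (x,y) with underside at h: centre by outline, plane fit, wrist cloud"""
    s=state(); f,Rw,o=cam("wrist"); P=cloud(f,Rw,o); q=P[~np.isnan(P[...,2])]
    d=np.hypot(q[:,0]-x,q[:,1]-y); a=q[(abs(q[:,2]-h-3)<9)&(d<rd+12)&(d>22)]
    k=q[(abs(q[:,2]-h-30)<9)&(d<30)]
    w=np.linalg.lstsq(np.c_[a[:,0]-x,a[:,1]-y,np.ones(len(a))],a[:,2],rcond=None)[0]
    print("tcp",s["position"].round(1),"F",s["force"].round(1),"lid n",len(a),"tilt mrad",(w[:2]*1e3).round(),"top z",w[2].round(1),"mid",((a.min(0)+a.max(0))/2).round(1)[:2],"ext",np.ptp(a,0).round(1)[:2],"knob",np.median(k,0).round(1),len(k))
    return f
E
python3 - <<'E'
from placed import *
f=placed(448.5,103.5,85,40); cv2.imwrite("pics/w4.png",f["img"])
E
```

```text
tcp [450.1 102.8 232.7] F [ 1.3 -0.  -0.5] lid n 3722 tilt mrad [-0. -1.] top z 87.8 mid [449.1 103.6] ext [78.8 79. ] knob [450.3 103.5 113.2] 1392
```

View pics/w4.png

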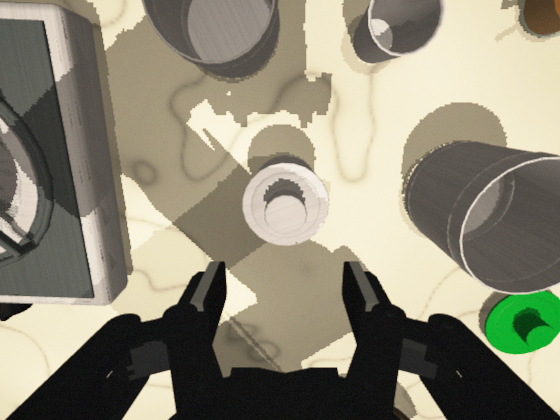

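The small lid is on its canister, centred and level (tilt ≤1 mrad, disc top 87.8 against 89 nominal, with the wrist camera reading about 1 mm low). Next is the medium lid.

Emit:
{"fn": "servo_tool", "kwargs": {
  "steps": [0.06,0,0.0452,-0.0025,0,0,0,0.06,0,0.0452,-0.0025,0,0,0,0.06,0,0.0452,-0.0025,0,0,0,0.06,0,0.0452,-0.0025,0,0,0,0.06,0,0.0452,-0.0025,0,0,0,0.06,0,0.0452,-0.0025,0,0,0,0.06,0,0.0452,-0.0025,0,0,0,0.06,0,0.0452,-0.0025,0,0,0,0.06,0,0.0452,-0.0025,0,0,0,0.06,0,0.0452,-0.0025,0,0,0,0.06,0,0.0452,-0.0025,0,0,0,0.06,0,0.0452,-0.0025,0,0,0]
}}

```text
clock: 12.8
position: [478.3, -441.5, 227.9]
ee_rot: [-0.706, -0.001, 0.708, 0.0]
force: [1.0, 1.1, -0.1]
finger_gap: 59.7
```

Emit:
{"fn": "servo_tool", "kwargs": {
  "steps": [0.06,0.03,0,0,0,0,0,0.06,0.03,0,0,0,0,0,0.06,0,0,0,0,0,0]
}}

```text
clock: 13.18
position: [476.9, -439.3, 165.7]
ee_rot: [-0.705, -0.001, 0.709, 0.001]
force: [0.1, 0.0, -0.4]
finger_gap: 59.7
```

```bash
python3 - <<'E'
from placed import *
placed(480.5,-440,78,52); print(state()["ee_rot"])
E
```

```text
tcp [ 476.9 -439.3  165.7] F [ 0.1  0.  -0.4] lid n 11650 tilt mrad [-1.  1.] top z 80.8 mid [ 479.2 -439.4] ext [103. 103.] knob [ 481.  -439.9  106.1] 2306
[-7.05959037e-01 -6.42982150e-04  7.08252268e-01  3.85189182e-04]
```

Emit:
{"fn": "servo_tool", "kwargs": {
  "steps": [0.06,0.03,0.0005,-0.0033,0,0,0,0.06,0.017,0,0,0,0,0,0.06,0.01,0,0,0,0,0,0.06,0,0,0,0,0,0,0.03,0,0,0,0,0,0,0.03,0,0,0,0,0,0,0.03,0,0,0,0,0,0,0.03,0,0,0,0,0,0,0.03,0,0,0,0,0,0]
}}

```text
clock: 14.35
position: [482.7, -441.3, 113.5]
ee_rot: [0.708, -0.0, -0.707, 0.001]
force: [-1.6, 0.9, 6.6]
finger_gap: 34.5
```

Emit:
{"fn": "servo_tool", "kwargs": {
  "steps": [0.03,-0.005,0,0,0,0,0,0.03,-0.01,0,0,0,0,0,0.03,-0.02,0,0,0,0,0,0.03,-0.03,0,0,0,0,0,0.03,-0.035,0,0,0,0,0,0.03,-0.02,0,0,0,0,0,0.03,0,0,0,0,0,0,0.03,0,0,0,0,0,0]
}}

```text
clock: 15.35
position: [481.7, -440.4, 231.3]
ee_rot: [-0.707, -0.0, 0.707, 0.0]
force: [-0.3, 1.1, -2.1]
finger_gap: 34.7
```

```bash
python3 - <<'E'
from placed import *
held(52); placed(480.5,-440,48,64)
E
```

```text
tcp [ 481.7 -440.4  231.3] F [-0.3  1.1 -2.1] gap 34.7
disc n 10276 tilt mrad [-29.   3.] top z at tcp 199.2 front x -4.9394821023953455 y mid 1.413804585424998 width 101.87568323396744
tcp [ 481.6 -440.4  231. ] F [-0.2 -0.1 -1.4] lid n 4706 tilt mrad [-11.   0.] top z 51.2 mid [ 508.4 -440.3] ext [ 65.3 127.5] knob [nan nan nan] 0
  return _methods._mean(a, axis=axis, dtype=dtype,
  ret = um.true_divide(
```

The medium lid is held. The grip is about 6 mm higher on the knob and about 3–4 mm off in x, which I'll allow for. Moving to the medium canister.

Emit:
{"fn": "servo_tool", "kwargs": {
  "steps": [0.03,0,-0.0498,-0.0112,0,0,0,0.03,0,-0.0498,-0.0112,0,0,0,0.03,0,-0.0498,-0.0112,0,0,0,0.03,0,-0.0498,-0.0112,0,0,0,0.03,0,-0.0498,-0.0112,0,0,0,0.03,0,-0.0498,-0.0112,0,0,0,0.03,0,-0.0498,-0.0112,0,0,0,0.03,0,-0.0498,-0.0112,0,0,0,0.03,0,-0.0498,-0.0112,0,0,0,0.03,0,-0.0498,-0.0112,0,0,0,0.03,0,-0.0498,-0.0112,0,0,0,0.03,0,-0.0498,-0.0112,0,0,0]
}}

```text
clock: 16.95
position: [616.2, 158.4, 231.2]
ee_rot: [-0.707, 0.0, 0.708, -0.0]
force: [1.1, -0.3, -0.9]
finger_gap: 34.4
```

Emit:
{"fn": "servo_tool", "kwargs": {
  "steps": [0.03,0.02,0,0,0,0,0,0.03,0.01,0,0,0,0,0,0.03,0,0,0,0,0,0,0.03,0,0,0,0,0,0,0.03,0,0,0,0,0,0]
}}

```text
clock: 17.58
position: [616.7, 156.4, 203.2]
ee_rot: [0.708, 0.0, -0.707, -0.0]
force: [-0.1, -0.7, -1.4]
finger_gap: 34.6
```

```bash
python3 - <<'E'
from held import *
f=held(52,(613,158,104,47)); cv2.imwrite("pics/w5.png",f["img"]); print(state()["ee_rot"])
E
```

```text
tcp [616.7 156.4 203.2] F [-0.1 -0.7 -1.4] gap 34.6
disc n 10300 tilt mrad [-25.   2.] top z at tcp 171.1 front x -4.844558052171351 y mid 1.3069806557889763 width 101.67416712222675
rim n 401 [612.4 158.4] z 103.0 xrange 21.0
[ 7.07501269e-01  1.26931420e-04 -7.06712014e-01 -2.61029780e-04]
```

View pics/w5.png

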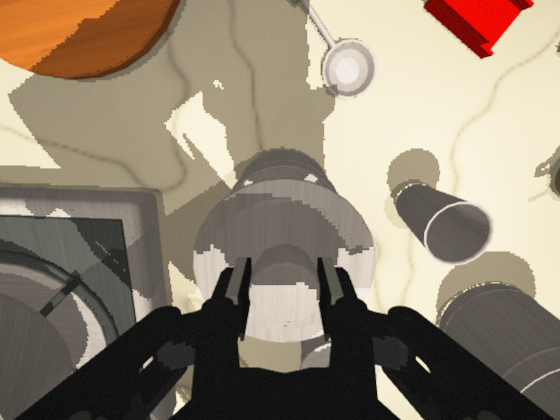

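The lid covers the medium canister at (283,265), with the centres within 1 mm. Lowering 64 mm in stages.

Emit:
{"fn": "servo_tool", "kwargs": {
  "steps": [0.03,0.02,0,0,0,0,0,0.03,0.02,0,0,0,0,0,0.03,0.012,0,0,0,0,0,0.03,0.006,0,0,0,0,0,0.03,0.002,0,0,0,0,0,0.03,0.001,0,0,0,0,0,0.03,0,0,0,0,0,0,0.03,0,0,0,0,0,0]
}}

```text
clock: 18.62
position: [616.5, 156.9, 141.7]
ee_rot: [0.707, 0.0, -0.707, 0.0]
force: [0.1, 0.2, -0.9]
finger_gap: 34.6
```

Emit:
{"fn": "servo_tool", "kwargs": {
  "steps": [0.03,0.001,0,0,0,0,0,0.03,0.001,0,0,0,0,0,0.03,0,0,0,0,0,0]
}}

```text
clock: 19.0
position: [616.6, 156.9, 140.6]
ee_rot: [0.708, 0.0, -0.707, 0.0]
force: [-2.6, -0.0, 8.0]
finger_gap: 34.3
```

Emit:
{"fn": "servo_tool", "kwargs": {
  "steps": [0.04,0,0,0,0,0,0,0.06,0,0,0,0,0,0,0.06,0,0,0,0,0,0,0.06,-0.01,0,0,0,0,0,0.06,-0.03,0,0,0,0,0,0.06,-0.04,0,0,0,0,0,0.06,-0.02,0,0,0,0,0,0.06,0,0,0,0,0,0]
}}

```text
clock: 20.0
position: [617.3, 157.2, 242.0]
ee_rot: [0.708, 0.001, -0.706, -0.0]
force: [0.1, 0.3, -0.1]
finger_gap: 60.4
```

```bash
python3 - <<'E'
from placed import *
placed(613,158,105,52); print(state()["ee_rot"])
E
```

```text
tcp [617.3 157.2 242. ] F [ 0.1  0.3 -0.1] lid n 8117 tilt mrad [-1.  1.] top z 107.9 mid [612.9 158.6] ext [103.7 103.3] knob [614.8 158.5 133.2] 1492
[ 7.07659493e-01  4.93370099e-04 -7.06553410e-01 -2.77709416e-04]
```

The medium lid is home and level: (612.9,158.6), tilt ≤1 mrad. Next is the large lid.

Emit:
{"fn": "servo_tool", "kwargs": {
  "steps": [0.06,0,0.0498,0.0114,0,0,0,0.06,0,0.0498,0.0114,0,0,0,0.06,0,0.0498,0.0114,0,0,0,0.06,0,0.0498,0.0114,0,0,0,0.06,0,0.0498,0.0114,0,0,0,0.06,0,0.0498,0.0114,0,0,0,0.06,0,0.0498,0.0114,0,0,0,0.06,0,0.0498,0.0114,0,0,0,0.06,0,0.0498,0.0114,0,0,0,0.06,0,0.0498,0.0114,0,0,0,0.06,0,0.0498,0.0114,0,0,0,0.06,0,0.0498,0.0114,0,0,0]
}}

```text
clock: 21.55
position: [478.8, -442.1, 238.1]
ee_rot: [-0.707, -0.0, 0.708, 0.0]
force: [2.1, 0.2, 1.6]
finger_gap: 59.8
```

Emit:
{"fn": "servo_tool", "kwargs": {
  "steps": [0.06,0.035,0,0,0,0,0,0.06,0.035,0,0,0,0,0,0.06,0.03,0,0,0,0,0,0.06,0,0,0,0,0,0,0.06,0,0,0,0,0,0]
}}

```text
clock: 22.18
position: [480.1, -441.1, 140.0]
ee_rot: [0.707, 0.0, -0.707, 0.0]
force: [-0.2, -0.5, 1.2]
finger_gap: 59.7
```

```bash
python3 - <<'E'
from placed import *
placed(480.5,-440,48,64); print(state()["ee_rot"])
E
```

```text
tcp [ 480.1 -441.1  140. ] F [-0.2 -0.5  1.2] lid n 18027 tilt mrad [-1.  1.] top z 50.9 mid [ 477.8 -440.7] ext [127.6 127.1] knob [ 479.7 -440.1   76.2] 2183
[ 7.07543999e-01 -9.48413193e-05 -7.06668958e-01  6.80956196e-04]
```

Emit:
{"fn": "servo_tool", "kwargs": {
  "steps": [0.06,0.03,0,0.002,0,0,0,0.06,0.02,0,0,0,0,0,0.06,0.008,0,0,0,0,0,0.06,0.002,0,0,0,0,0,0.06,0,0,0,0,0,0,0.06,0,0,0,0,0,0]
}}

```text
clock: 22.98
position: [478.3, -441.1, 80.3]
ee_rot: [0.708, -0.0, -0.707, 0.0]
force: [0.7, 0.5, 0.4]
finger_gap: 60.5
```

Emit:
{"fn": "servo_tool", "kwargs": {
  "steps": [0.03,0,0,0,0,0,0,0.03,0,0,0,0,0,0,0.03,0,0,0,0,0,0,0.03,0,0,0,0,0,0,0.03,0,0,0,0,0,0]
}}

```text
clock: 23.6
position: [478.0, -441.0, 80.0]
ee_rot: [0.707, 0.0, -0.707, 0.0]
force: [-1.1, 0.8, 5.5]
finger_gap: 34.7
```

Emit:
{"fn": "servo_tool", "kwargs": {
  "steps": [0.03,-0.005,0,0,0,0,0,0.03,-0.01,0,0,0,0,0,0.03,-0.02,0,0,0,0,0,0.03,-0.03,0,0,0,0,0,0.03,-0.04,0,0,0,0,0,0.03,-0.04,0,0,0,0,0,0.03,-0.01,0,0,0,0,0,0.03,0,0,0,0,0,0,0.03,0,0,0,0,0,0]
}}

```text
clock: 24.72
position: [477.1, -440.3, 232.7]
ee_rot: [-0.706, -0.001, 0.708, 0.001]
force: [-0.6, -0.3, -1.8]
finger_gap: 34.4
```

```bash
python3 - <<'E'
from held import *
held(64)
E
```

```text
tcp [ 477.1 -440.3  232.7] F [-0.6 -0.3 -1.8] gap 34.4
disc n 19916 tilt mrad [-21.   3.] top z at tcp 204.2 front x -1.7442673409979648 y mid 1.764158805938962 width 127.19037602142498
```

Emit:
{"fn": "servo_tool", "kwargs": {
  "steps": [0.03,0,-0.0427,0.0045,0,0,0,0.03,0,-0.0427,0.0045,0,0,0,0.03,0,-0.0427,0.0045,0,0,0,0.03,0,-0.0427,0.0045,0,0,0,0.03,0,-0.0427,0.0045,0,0,0,0.03,0,-0.0427,0.0045,0,0,0,0.03,0,-0.0427,0.0045,0,0,0,0.03,0,-0.0427,0.0045,0,0,0,0.03,0,0,0,0,0,0,0.03,0,0,0,0,0,0,0.03,0,0,0,0,0,0]
}}

```text
clock: 26.15
position: [441.5, -99.9, 233.9]
ee_rot: [-0.707, 0.0, 0.707, 0.0]
force: [-0.2, -0.0, -1.4]
finger_gap: 34.3
```

```bash
python3 - <<'E'
from held import *
f=held(64,(440.5,-98,124,59)); cv2.imwrite("pics/w6.png",f["img"])
E
```

```text
tcp [441.5 -99.9 233.9] F [-0.2 -0.  -1.4] gap 34.3
disc n 19912 tilt mrad [-20.   0.] top z at tcp 205.4 front x -1.8862114344389624 y mid 1.466488567765282 width 126.94675755376838
rim n 247 [439.5 -98.2] z 123.1 xrange 9.0
```

View pics/w6.png

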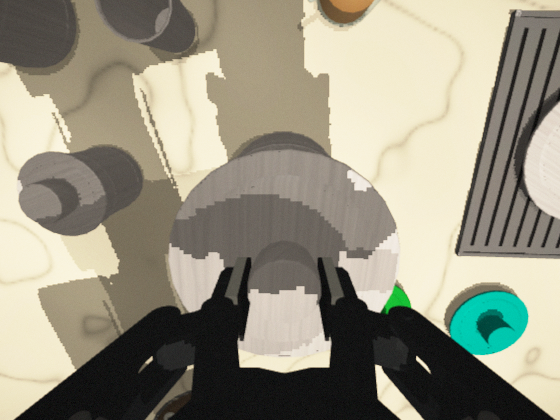

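The lid is centred over the large canister at (283,260), and the small lid sits level at left (60,195). Lowering.

Emit:
{"fn": "servo_tool", "kwargs": {
  "steps": [0.03,0.025,0,0,0,0,0,0.03,0.02,0,0,0,0,0,0.03,0.015,0,0,0,0,0,0.03,0.008,0,0,0,0,0,0.03,0.004,0,0,0,0,0,0.03,0.002,0,0,0,0,0,0.03,0.001,0,0,0,0,0,0.03,0,0,0,0,0,0,0.03,0,0,0,0,0,0]
}}

```text
clock: 27.32
position: [441.8, -99.2, 159.5]
ee_rot: [0.707, 0.0, -0.707, 0.0]
force: [0.6, 0.6, -1.2]
finger_gap: 34.7
```

Emit:
{"fn": "servo_tool", "kwargs": {
  "steps": [0.03,0.001,0,0,0,0,0,0.03,0,0,0,0,0,0]
}}

```text
clock: 27.58
position: [441.6, -99.2, 158.2]
ee_rot: [-0.707, -0.0, 0.707, -0.0]
force: [0.1, 0.0, -1.7]
finger_gap: 34.6
```

Emit:
{"fn": "servo_tool", "kwargs": {
  "steps": [0.03,0.001,0,0,0,0,0,0.03,0.001,0,0,0,0,0,0.03,0,0,0,0,0,0]
}}

```text
clock: 27.95
position: [441.8, -99.3, 157.0]
ee_rot: [0.707, 0.0, -0.707, 0.0]
force: [-4.6, 2.0, 7.3]
finger_gap: 34.4
```

Emit:
{"fn": "servo_tool", "kwargs": {
  "steps": [0.03,0.001,0,0,0,0,0,0.03,0,0,0,0,0,0]
}}

```text
clock: 28.2
position: [442.0, -99.3, 157.0]
ee_rot: [0.708, 0.0, -0.707, 0.001]
force: [-7.5, 2.8, 18.4]
finger_gap: 34.4
```

Contact at 157.0. Back off slightly, release and rise.

Emit:
{"fn": "servo_tool", "kwargs": {
  "steps": [0.03,-0.001,0,0,0,0,0,0.04,0,0,0,0,0,0,0.06,0,0,0,0,0,0,0.06,0,0,0,0,0,0,0.06,-0.01,0,0,0,0,0,0.06,-0.03,0,0,0,0,0,0.06,-0.04,0,0,0,0,0,0.06,-0.01,0,0,0,0,0,0.06,0,0,0,0,0,0]
}}

```text
clock: 29.32
position: [441.9, -99.2, 247.0]
ee_rot: [0.708, 0.0, -0.706, -0.0]
force: [-0.3, -0.4, -1.0]
finger_gap: 60.0
```

```bash
python3 - <<'E'
from placed import *
placed(440.5,-98,125,64)
E
```

```text
tcp [441.9 -99.2 247. ] F [-0.3 -0.4 -1. ] lid n 15105 tilt mrad [-1.  1.] top z 128.0 mid [441.9 -97.6] ext [127.  127.1] knob [443.3 -98.  153.2] 1696
```

The large lid is home and level. Now the pan lid.

Emit:
{"fn": "servo_tool", "kwargs": {
  "steps": [0.06,0,0.0427,-0.0046,0,0,0,0.06,0,0.0427,-0.0046,0,0,0,0.06,0,0.0427,-0.0046,0,0,0,0.06,0,0.0427,-0.0046,0,0,0,0.06,0,0.0427,-0.0046,0,0,0,0.06,0,0.0427,-0.0046,0,0,0,0.06,0,0.0427,-0.0046,0,0,0,0.06,0,0.0427,-0.0046,0,0,0,0.06,0,0,0,0,0,0]
}}

```text
clock: 30.5
position: [477.7, -442.9, 243.2]
ee_rot: [-0.706, 0.0, 0.708, 0.002]
force: [-1.1, 0.7, -0.9]
finger_gap: 59.9
```

Emit:
{"fn": "servo_tool", "kwargs": {
  "steps": [0.06,0.035,0,0,0,0,0,0.06,0.04,0,0,0,0,0,0.06,0.035,0,0,0,0,0,0.06,0.02,0,0,0,0,0,0.06,0,0,0,0,0,0,0.06,0,0,0,0,0,0]
}}

```text
clock: 31.25
position: [478.9, -440.7, 116.8]
ee_rot: [0.707, 0.0, -0.707, 0.0]
force: [0.4, 0.4, 0.8]
finger_gap: 60.1
```

```bash
python3 - <<'E'
from placed import *
placed(480.5,-440,18,79); print(state()["ee_rot"])
E
```

```text
tcp [ 478.9 -440.7  116.8] F [0.4 0.4 0.8] lid n 27430 tilt mrad [-2.  1.] top z 21.0 mid [ 477.4 -440.9] ext [156.9 157.3] knob [ 479.2 -441.    46.2] 2069
[ 7.07461368e-01  3.60181986e-05 -7.06751796e-01  5.57758914e-04]
```

Emit:
{"fn": "servo_tool", "kwargs": {
  "steps": [0.06,0.03,0,0.0012,0,0,0,0.06,0.025,0,0,0,0,0,0.06,0.009,0,0,0,0,0,0.06,0.002,0,0,0,0,0,0.06,0,0,0,0,0,0,0.06,0,0,0,0,0,0]
}}

```text
clock: 32.05
position: [477.9, -441.2, 51.4]
ee_rot: [0.708, -0.0, -0.707, 0.0]
force: [-0.1, 0.3, 0.1]
finger_gap: 59.9
```

Emit:
{"fn": "servo_tool", "kwargs": {
  "steps": [0.03,0,0,0,0,0,0,0.03,0,0,0,0,0,0,0.03,0,0,0,0,0,0,0.03,0,0,0,0,0,0,0.03,0,0,0,0,0,0]
}}

```text
clock: 32.67
position: [477.7, -441.0, 51.1]
ee_rot: [0.707, 0.0, -0.707, 0.0]
force: [-0.6, 1.5, 6.6]
finger_gap: 34.8
```

Emit:
{"fn": "servo_tool", "kwargs": {
  "steps": [0.03,-0.005,0,0,0,0,0,0.03,-0.01,0,0,0,0,0,0.03,-0.02,0,0,0,0,0,0.03,-0.03,0,0,0,0,0,0.03,-0.04,0,0,0,0,0,0.03,-0.045,0,0,0,0,0,0.03,-0.045,0,0,0,0,0,0.03,-0.03,0,0,0,0,0,0.03,0,0,0,0,0,0,0.03,0,0,0,0,0,0]
}}

```text
clock: 33.92
position: [476.9, -440.3, 274.4]
ee_rot: [-0.707, -0.001, 0.707, 0.0]
force: [-0.2, -0.7, -3.4]
finger_gap: 34.3
```

```bash
python3 - <<'E'
from held import *
held(79); print(state()["ee_rot"])
T=np.load("top0.npz")["P"].reshape(-1,3); q=T[(T[:,1]>250)&(T[:,1]<620)&(T[:,0]>330)&(T[:,0]<720)&(T[:,2]>168)]
print(len(q), q.max(0) if len(q) else "")
E
```

```text
tcp [ 476.9 -440.3  274.4] F [-0.2 -0.7 -3.4] gap 34.3
disc n 32298 tilt mrad [-16.   3.] top z at tcp 244.7 front x -2.5463351477938545 y mid 1.6642940308977927 width 156.17014356436027
[-7.06434793e-01 -6.23429655e-04  7.07777671e-01  5.13038722e-04]
25 [674.52258955 530.72819344 172.38280187]
```

Emit:
{"fn": "servo_tool", "kwargs": {
  "steps": [0.03,0,-0.03,0,0,0,0,0.03,0,-0.048,-0.0003,0,0,0,0.03,0,-0.05,-0.0003,0,0,0,0.03,0,-0.05,-0.0003,0,0,0,0.03,0,-0.05,-0.0003,0,0,0,0.03,0,-0.05,-0.0003,0,0,0,0.03,0,-0.05,-0.0003,0,0,0,0.03,0,-0.05,-0.0003,0,0,0,0.03,0,-0.05,-0.0003,0,0,0,0.03,0,-0.05,-0.0003,0,0,0,0.03,0,-0.05,-0.0003,0,0,0,0.03,0,-0.05,-0.0003,0,0,0]
}}

```text
clock: 35.48
position: [479.6, 138.5, 274.2]
ee_rot: [-0.707, 0.0, 0.708, -0.001]
force: [0.9, 0.0, -2.1]
finger_gap: 34.4
```

Emit:
{"fn": "servo_tool", "kwargs": {
  "steps": [0.03,0,-0.05,0,0,0,0,0.03,0,-0.05,0,0,0,0,0.03,0,-0.05,0,0,0,0,0.03,0,-0.05,0,0,0,0,0.03,0,-0.05,0,0,0,0,0.03,0,-0.044,0,0,0,0,0.03,0,0,0,0,0,0,0.03,0,0,0,0,0,0,0.03,0,0,0,0,0,0]
}}

```text
clock: 36.6
position: [480.3, 430.2, 275.0]
ee_rot: [-0.707, 0.0, 0.707, -0.0]
force: [-0.6, -0.3, -2.1]
finger_gap: 34.6
```

```bash
python3 - <<'E'
from held import *
f=held(79,(479.5,432.6,163,74)); cv2.imwrite("pics/w7.png",f["img"])
E
```

```text
tcp [480.3 430.2 275. ] F [-0.6 -0.3 -2.1] gap 34.6
disc n 32263 tilt mrad [-16.   0.] top z at tcp 245.3 front x -2.538694095267431 y mid 1.455738750291573 width 156.4382629812468
```

View pics/w7.png

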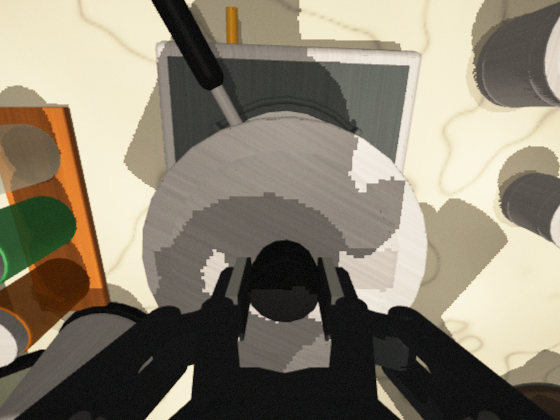

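The lid (black knob at 283,280) hides the rim. Its centre is within about 1 mm of the fitted pan mouth, and the handle root at (230,110) is clear. I'll lower in stages.

Emit:
{"fn": "servo_tool", "kwargs": {
  "steps": [0.03,0.025,-0.001,0,0,0,0,0.03,0.02,0,0,0,0,0,0.03,0.015,0,0,0,0,0,0.03,0.008,0,0,0,0,0,0.03,0.004,0,0,0,0,0,0.03,0.002,0,0,0,0,0,0.03,0,0,0,0,0,0,0.03,0,0,0,0,0,0]
}}

```text
clock: 37.65
position: [480.5, 432.4, 201.8]
ee_rot: [0.707, 0.0, -0.707, -0.0]
force: [-0.4, -0.1, -2.4]
finger_gap: 34.5
```

Emit:
{"fn": "servo_tool", "kwargs": {
  "steps": [0.03,0.001,0,0,0,0,0,0.03,0.001,0,0,0,0,0,0.03,0,0,0,0,0,0]
}}

```text
clock: 38.02
position: [480.3, 432.1, 199.2]
ee_rot: [-0.707, -0.0, 0.707, -0.0]
force: [-0.2, -0.2, -2.9]
finger_gap: 34.3
```

Emit:
{"fn": "servo_tool", "kwargs": {
  "steps": [0.03,0.001,0,0,0,0,0,0.03,0.001,0,0,0,0,0,0.03,0,0,0,0,0,0]
}}

```text
clock: 38.4
position: [480.4, 432.2, 198.2]
ee_rot: [0.707, 0.0, -0.707, 0.0]
force: [-2.5, -1.2, 5.7]
finger_gap: 34.7
```

Emit:
{"fn": "servo_tool", "kwargs": {
  "steps": [0.03,0.001,0,0,0,0,0,0.03,0,0,0,0,0,0]
}}

```text
clock: 38.65
position: [480.5, 432.2, 198.3]
ee_rot: [0.708, 0.001, -0.707, 0.0]
force: [-5.5, -2.4, 10.6]
finger_gap: 34.1
```

Contact at 198.3, as predicted. Release, rise, then check everything.

Emit:
{"fn": "servo_tool", "kwargs": {
  "steps": [0.03,-0.0005,0,0,0,0,0,0.04,0,0,0,0,0,0,0.06,0,0,0,0,0,0,0.06,0,0,0,0,0,0,0.06,-0.01,0,0,0,0,0,0.06,-0.03,0,0,0,0,0,0.06,-0.04,0,0,0,0,0,0.06,-0.03,0,0,0,0,0,0.06,0,0,0,0,0,0]
}}

```text
clock: 39.78
position: [481.3, 433.0, 310.7]
ee_rot: [0.708, 0.002, -0.706, -0.001]
force: [-0.1, -0.6, 0.2]
finger_gap: 60.1
```

```bash
python3 - <<'E'
from placed import *
f=placed(479.5,432.6,165,79); cv2.imwrite("pics/w8.png",f["img"])
f,Rw,o=cam("scene"); cv2.imwrite("pics/s2.png",f["img"]); P=cloud(f,Rw,o).reshape(-1,3); P=P[~np.isnan(P[:,2])]
for n,x,y,h,r in(("small",448.5,103.5,85,40),("med",613,158,105,52),("large",440.5,-98,125,64),("pan",479.5,432.6,165,79)):
    d=np.hypot(P[:,0]-x,P[:,1]-y); a=P[(abs(P[:,2]-h-3)<9)&(d<r+10)&(d>22)]
    w=np.linalg.lstsq(np.c_[a[:,0]-x,a[:,1]-y,np.ones(len(a))],a[:,2],rcond=None)[0]
    print(n,len(a),(w[:2]*1e3).round(),w[2].round(1),((a.min(0)+a.max(0))/2).round(1)[:2])
d=np.hypot(P[:,0]-601.5,P[:,1]-13.5); q=P[(d<70)&(abs(P[:,2]-92)<7)]; print("tumbler",len(q),circ(q,28).x)
q=P[(np.hypot(P[:,0]-621,P[:,1]+154)<60)&(P[:,2]>15)]; print("cruet",q.mean(0).round(0),q.min(0).round(0),q.max(0).round(0))
E
```

```text
tcp [481.3 433.  310.7] F [-0.1 -0.6  0.2] lid n 20651 tilt mrad [-1.  1.] top z 168.1 mid [480.1 433.7] ext [157.  156.8] knob [481.7 433.8 193.3] 1421
small 246 [9. 7.] 88.1 [450.7 103.1]
med 642 [4. 4.] 108.5 [614.  157.7]
large 728 [-2.  2.] 128.4 [443.4 -96.1]
pan 2074 [-3.  1.] 168.8 [485.8 432.8]
tumbler 57 [602.22509145  13.6973745 ]
cruet [ 636. -144.   70.] [ 606. -174.   15.] [ 663. -117.  132.]
```

View pics/s2.png

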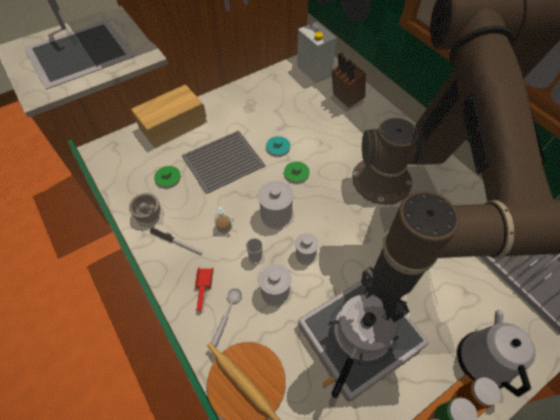

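View pics/w8.png

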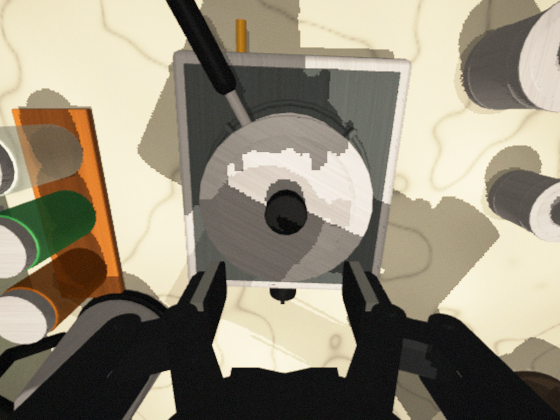

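The scene view shows the mat empty and lids on the large (276,200), medium (274,285) and small (306,245) canisters and the saucepan (367,320). The cruet and tumbler are unmoved. The wrist view shows the pan lid level with its black knob at (286,212). Handing in.

```bash
python3 -c "
from plant import ticket,state
print(ticket.close_job(), state()['clock'])"
```

```text
the job is handed in; nothing more can be done
the job is handed in; nothing more can be done
```

All four lids are back on their vessels and the job is handed in. I took the pile apart from the top: small, medium, large, then the pan lid. Each lid was lowered until light contact (8–18 N at the wrist) before release, and the arm had used about 40 s of the 136 s.

**Lid checks (wrist camera, after each release):** every lid was level within 1 mrad. The disc tops read 87.8, 107.9, 128.0 and 168.1 mm against the nominal 89, 109, 129 and 169. That camera reads about 1 mm low throughout. Centres were within about 1.5 mm of the mouths measured at the start.

**Surroundings (scene camera, at the end):** the tumbler and the cruet were within about 1 mm of their starting positions. The gripper was open and clear, about 110 mm above where it released the pan lid.

**Disagreements:**
- The scene camera's coarser fits gave tilts up to 9 mrad on the small lid, with only 246 points.
- The scene camera put the pan lid about 6 mm off in x, where the arm partly hid it. I relied on the closer wrist readings.
- The medium lid was gripped about 3–4 mm off centre, which I allowed for when placing it.

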